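Pop a guest pager out of its dock and trap it in the lane

TASK

Pop the round pager out of its dock for the next customer: press that dock's eject key with one fingertip while the other finger stands in the open lane in front of the pager, clear of it, to trap it as it pops out, before it slides off the end of the lane. Finish while holding: one fingertip still keeps the key down and the other finger still holds back the popped pager, which lies flat in the lane, at least a centimetre out of its place. Do not pinch or lift the pager, leave the square pager and its dock alone, and do not shift the cup, the tape roll or the marker.

Things in the scene. Friction and masses are not known exactly. Their poses are not given: they have to be found in the camera images.
- dock_round: Grey pager dock fixed to the counter, 178 x 112 x 58 mm, holding the round pager. Origin on the counter under its gate; z up, x from the open lane end (towards the robot, within 0.35 rad) back to the spring housing (x 63 to 103 mm, top z 58), y to the left seen from the open end. The lane, 54 mm wide, runs along x from -75 mm; floor z 22, side walls 5 mm thick, tops z 36.
- dock_square: A second dock, the same in every way, that holds the square pager; the docks may stand either way round (left or right). Leave alone.
- dock_round_key_rest (a point): Centre of the top of that dock's key cap with the key up (dock x -35, y -60, z 38 mm; fixed to the dock, does not sink with the key). The cap is black, 22 mm (x) by 26 mm (y), beside the lane.
- dock_round_gate (a point): Middle of the lane floor at the gate (dock x 0, y 0, z 22 mm): a 3 mm thick fin across the lane, 6 mm high, made in one piece with the key. The pager waits behind it at x 2 to 52 mm, pushed by a spring plunger (4 N, stroke 52 mm). The gate lets go after about 6 mm of key press; the pager then shoots along the lane to -x and, unless stopped, off its open end.
- dock_round_lane (a point): Middle of the lane floor level with the key (dock x -35, y 0, z 22 mm), 60 mm from the key's centre. The lane is empty from x -75 to -2 mm: room for the trapping finger.
- dock_round_key (a joint): Eject key of the dock with the round pager, in m: 0 up, grows as it is pressed down, stop at 0.010; spring, about 2 N to start and 6 N at the stop (a little more while the pager rubs on the gate). It comes up again when released.
- dock_square_key (a joint): Eject key of the dock with the square pager, in m: 0 up, grows as it is pressed down, stop at 0.010; spring, about 2 N to start and 6 N at the stop (a little more while the pager rubs on the gate). It comes up again when released. Leave alone.
- round_pager_mid (a point): Round pager, black plastic, 50 mm across, 24 mm high, 0.12 kg, lying flat in the lane of its dock; the point is its centre, half-way up (34 mm above the counter).
- square_pager_mid (a point): Square pager, black plastic, 50 x 50 mm, 24 mm high, 0.12 kg, lying flat in the lane of its dock; the point is its centre, half-way up (34 mm above the counter). Leave alone.
- round_pager: The round pager; origin at the centre of its underside, z up.
- dip_cup: White paper dip cup, 76 mm across, 47 mm high, loose between the docks; origin at the centre of its underside. Leave alone.
- tape_roll: Roll of brown packing tape lying flat, 92 mm across, 48 mm high, loose between the docks; origin at the centre of its underside. Leave alone.
- marker: Red and white marker, 135 mm long, lying loose on the right of the counter; origin at the centre of its underside. Leave alone.
Mind the look-alikes: they are no part of the job. Leave any turquoise look-alike of the round_pager alone.

How it is judged (in metres and radians):
On the way, in this order (a step that is already met when the one before it is completed fails the run):
1. the eject key of the round pager's dock is pressed by a finger (value of joint dock_round_key above 0.004 m and contact force between the fingers and dock_round_key above 0.5 N).
2. the round pager has popped out and is held back in the lane by a finger while the key is held down (x of round_pager_mid in the frame of dock_round between -0.048 and 0.017 m and contact force between the fingers and round_pager above 0.5 N and value of joint dock_round_key above 0.006 m and contact force between the fingers and dock_round_key above 0.5 N), for 0.3 s.
At the end, for the whole second after the job is handed in: The round pager lies flat and still in its lane, its centre 10 to 75 mm out from where it waited; a finger bears on it with over 0.5 N, and a finger keeps that dock's key down 6 mm or more; the square pager has moved under 8 mm and its key is up (all of step 2 and y of round_pager_mid in the frame of dock_round between -0.01 and 0.01 m and z of round_pager_mid in the frame of dock_round below 0.04 m and angle between round_pager's own z axis and vertical below 0.15 rad and linear speed of round_pager below 0.02 m/s and distance of square_pager_mid from where it was at the start of the episode below 0.008 m and value of joint dock_square_key below 0.003 m); the arm keeps its last pose, push and grip.
It fails at once if the round pager slides past the end of the lane or leaves it sideways (x of round_pager_mid in the frame of dock_round below -0.05 m or y of round_pager_mid in the frame of dock_round above 0.02 m or y of round_pager_mid in the frame of dock_round below -0.02 m).
It fails at once if the round pager is lifted or carried (z of round_pager_mid in the frame of dock_round above 0.05 m).
It fails at once if the square pager is disturbed (distance of square_pager_mid from where it was at the start of the episode above 0.01 m).
It fails at once if the square pager's eject key is pressed (value of joint dock_square_key above 0.004 m).
It fails at once if the cup, the tape roll or the marker is shifted (distance of any of dip_cup, tape_roll, marker from where it was at the start of the episode above 0.02 m).
It also fails if it takes over 32 s, if anything falls off the work surface, if the arm or the gripper's body presses on something with over 40 N, if the wrist force passes 120 N, or if a joint passes its speed limit or range.

ROBOT

A 7-joint arm with a two-finger parallel gripper is mounted at the origin on a cart in front of the work surface, level with it; the furniture and walls round the work are solid. World frame = base frame: x ahead of the robot, y to its left, z up, the work surface at z = 0. Lengths are in mm, angles in rad, forces in N, time in s.
With the tool pointing down it reaches from about 400 to 875 mm from the base axis. Payload 4.4 kg.
Tool frame: the origin (TCP) lies at the very end of the fingers, on their centre line; the grasp point (between the pads) lies 19 mm behind it; z points along the fingers, x is the direction in which the jaws open and shut, and the axes are right-handed (so a half turn about z gives the same grasp; the last joint's range is limited). The gripper opens to 85 mm and grips with 20 to 120 N. Pads are 22 mm wide; open, the fingers measure 114 mm over their backs; the gripper's body (76 mm by 85 mm) begins 54 mm behind the grasp point. The pads swing forward as they close: fully open they stand 13 mm farther back than shut.
Start: joints at [-1.409, 0.628, 0.038, 1.517, -0.027, 0.996, -0.02], TCP at [146.767, 633.228, 231.313] pointing down, gripper open.
Joint ranges: [-3.06, 3.06], [-0.37, 2.12], [-1.25, 1.32], [0.18, 2.47], [-1.1, 4.24], [0.23, 1.98], [-2.94, 2.94]. Speed limits (rad/s): [2.57, 2.57, 3.14, 3.14, 3.14, 3.14, 3.14].

INTERFACE

Orientations are given as [roll, pitch, yaw] about the fixed x, y, z axes, in that order (R = Rz(yaw) Ry(pitch) Rx(roll)).
In Python, from cell import ctrl, get_image, job, models gives the robot as it stands.
- The arm moves only by the tool move_arm, never from a script. Its argument "moves" is a list that holds one entry, the list of rows, each a list of 6 numbers: the shift along the tool's x, y, z in m, then the turn, a rotation vector about the tool's x, y, z in rad. A call has 1 to 20 rows; each row is the pose to reach, as a shift and turn from the pose commanded when the call began, along the tool's axes at that moment; what a row does not reach only later rows make up. A row lasts 1/8 s, in which the tool goes at most 62.5 mm and 10.7 degrees, less where a joint would pass 70% of its speed; a pose out of reach is approached as far as the arm can. A call with a gripper value outside its range is refused whole. "jaw" is the opening, from 0 (shut) to 1 (fully open), set as the call begins (left out, the last holds). The fingers move at their own pace and stop on an object; the grip force is fixed at half the most. Time passes only in rows, so rows that repeat a pose let the fingers close. It gives the time, the measured TCP pose, the force and the opening at its end, in the units of the state.
- ctrl.read_state(): the state, without advancing time (a new reading comes with each control period).
- get_image(name): name is "scene" or "top" or "wrist"; returns a dict with "color" (480x640x3 uint8, blue, green, red), "fov_y" (degrees; the focal length in pixels is half the picture's height over the tangent of half this angle, whatever the lens; pixels are square), "cx", "cy" (the principal point, pixels), "origin" and "orientation" of the camera in the world; the wrist camera has in their place "hand_eye" (4x4, takes a point from camera to tool coordinates, whose origin is the TCP and whose axes are the tool frame's). Camera axes: x right, y up, looking along -z (the intrinsics and any distortion apply to the point x, -y, -z); pixel columns grow to the right and rows downward; lengths in mm; the calibration is good to about 2 mm. A picture is of the moment at which its call begins: read the wrist's pose just before it. There is no depth.
- job.finish_job(): hands the job in, once; it reports no verdict.
Trained networks look in the newest picture that a camera, given by its name, has taken for a name from the list of things; names that differ only in an ending like _2 or _b are one class to them, and where a whole thing is asked for, a point or a joint stands for the part that bears it (a point fixed in the world has none). Each returns a list of dicts, best first, with "score" (0 to 1); they miss things now and then, are a little off and sometimes report something else, mostly with a low value. They report only what shows in the picture. A call takes as long as a camera call. They do not tell look-alikes from the thing itself.
- models.cut_out(camera, thing): "pixels" (480x640 bool, what is visible of it) and "uv" ([column, row] in pixels, amid what is visible of it).
- models.place_of(camera, thing): "uv" ([column, row] in pixels: a listed point, or the origin of a listed thing).
The state is a dict: "clock": time; "qpos": joint angles; "qd": joint speeds; "tau": joint torques, N m; "eef_pos": TCP position; "tool_rot": TCP orientation; "force": force on the tool from outside, world axes, zero at the start; "torque": the same for the moment, N m; "width": finger opening in mm.
Only numpy, scipy, OpenCV 4.12 (cv2) and the standard library are available. Lean on these libraries where they do the work, as an engineer would, in place of code of your own. Each camera call takes 0.05 s, during which the arm holds its last target.

## Working session

There is one attempt and no reset: what is moved stays moved. The work goes in short steps, Python scripts to look and compute and a tool call to move; the robot and the scene stay as the last step left them, time stands still between calls to the robot, and variables do not carry over. Pictures are saved under pics/ and viewed, and the job is handed in when it is done.

Besides the shell and the picture viewer there is one more tool, called by a JSON object that holds its "method" and its "body". move_arm: Moves the arm, as the interface text tells. Its arguments: {"type":"object","properties":{"moves":{"type":"array","items":{"type":"array","items":{"type":"array","items":{"type":"number"}}}},"jaw":{"type":"number"}},"required":["moves"]}

```bash
mkdir -p pics; ls; python3 - <<'E'
from cell import ctrl,get_image,models
import cv2
s=ctrl.read_state();print(s)
for c in("scene","top"):
    im=get_image(c);cv2.imwrite(f"pics/{c}0.png",im["color"]);print({k:v for k,v in im.items() if k!="color"})
    for n in["dock_round_key_rest","dock_round_gate","dock_round_lane","round_pager_mid","square_pager_mid","dock_round","dock_square","dip_cup","tape_roll","marker"]:
        print(c,n,[(d["score"].__round__(2),[round(float(x),1) for x in d["uv"]]) for d in models.place_of(c,n)])
E
```

```text
pics
{'clock': 0.0, 'qpos': array([-1.4088309 ,  0.62933713,  0.03843838,  1.51839274, -0.02702915,
        0.99630111, -0.01998541]), 'qd': array([-0.00014461,  0.00073157, -0.00016874, -0.00029607, -0.00043071,
        0.00014307,  0.00203579]), 'tau': array([-2.35495845e-04, -5.63413489e+01,  1.22679580e+00, -1.93438286e+01,
        1.11790595e-02,  1.04633532e-02, -1.12299682e-05]), 'eef_pos': array([146.58846485, 632.5985964 , 230.38693912]), 'tool_rot': array([-3.14159157e+00,  1.92079263e-03,  1.34303196e+00]), 'force': array([ 0.14824726, -0.58049859, -0.82315915]), 'torque': array([-0.02818962,  0.04648768,  0.00149172]), 'width': 85.27103490100089}
{'fov_y': 50.138474333838126, 'cx': 334.1860235393017, 'cy': 232.8494609810098, 'origin': array([-214.13955693, -704.56246302, 1005.13947576]), 'orientation': array([ 0.78295044, -0.00365689, -0.79240727])}
scene dock_round_key_rest [(0.62, [275.6, 198.4])]
scene dock_round_gate [(0.34, [280.3, 178.1])]
scene dock_round_lane [(0.65, [263.2, 191.4])]
scene round_pager_mid [(0.74, [278.5, 179.5]), (0.69, [311.6, 192.9]), (0.62, [27
[... 265 characters left out ...]
(0.57, [468.4, 313.1])]
{'fov_y': 46.4004543250911, 'cx': 306.1731834790507, 'cy': 239.93496123267855, 'origin': array([ 245.13298555,  -66.31663227, 1278.04420709]), 'orientation': array([ 0.18293793,  0.03283201, -1.58219463])}
top dock_round_key_rest [(0.6, [213.3, 247.7])]
top dock_round_gate [(0.71, [188.5, 231.0])]
top dock_round_lane [(0.61, [186.9, 247.4])]
top round_pager_mid [(0.95, [185.6, 221.1]), (0.74, [156.2, 206.0]), (0.66, [226.5, 208.4])]
top square_pager_mid [(0.62, [374.1, 220.2]), (0.47, [184.4, 251.7])]
top dock_round [(0.77, [191.5, 239.1])]
top dock_square [(0.87, [372.5, 232.5])]
top dip_cup [(0.75, [310.4, 278.1])]
top tape_roll [(0.9, [304.0, 228.1])]
top marker []
```

```bash
python3 - <<'E'
import cv2
a=cv2.imread("pics/top0.png");cv2.imwrite("pics/top0c.png",cv2.resize(a[170:320,130:330],None,fx=4,fy=4,interpolation=2))
a=cv2.imread("pics/scene0.png");cv2.imwrite("pics/scene0c.png",cv2.resize(a[130:280,230:430],None,fx=4,fy=4,interpolation=2))
E
```

```text
(no output)
```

View pics/top0.png

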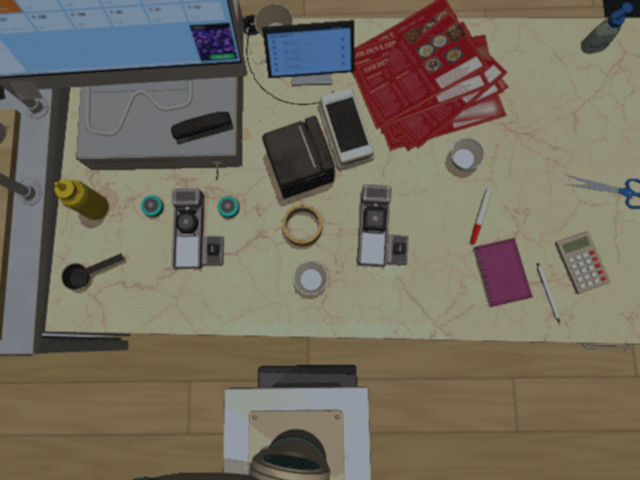

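View pics/scene0.png

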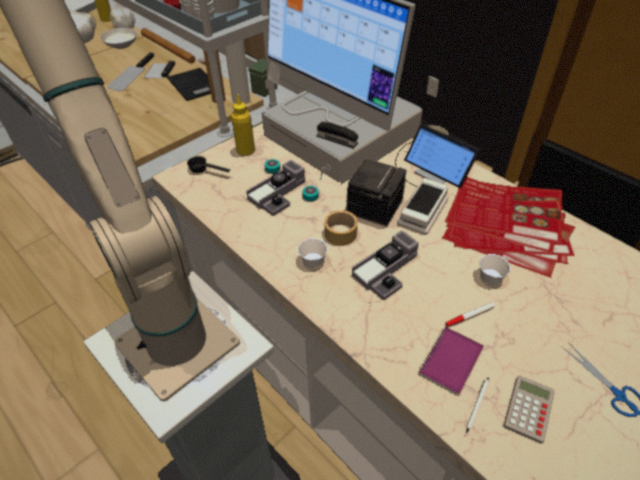

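View pics/top0c.png

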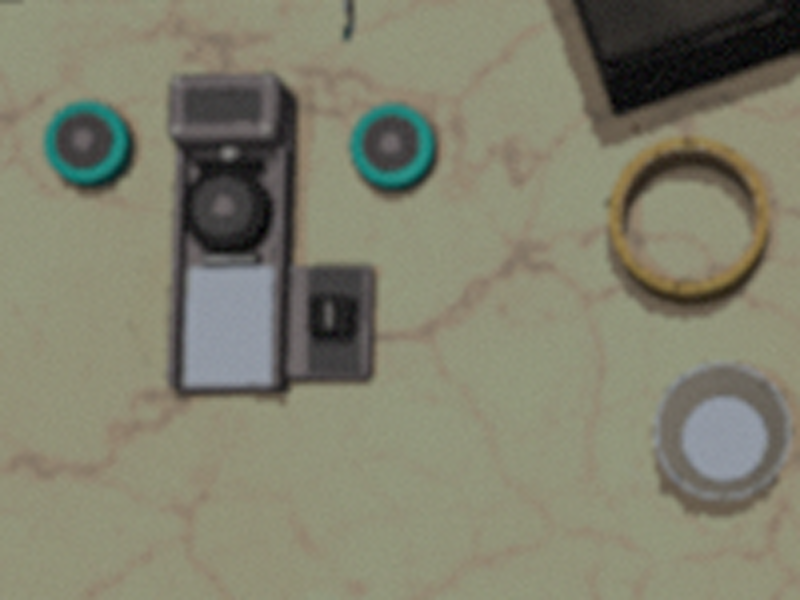

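View pics/scene0c.png

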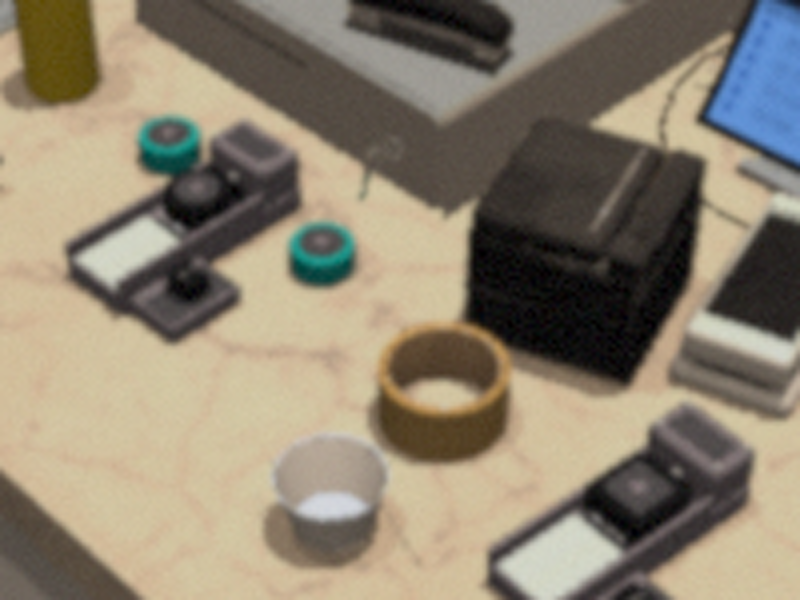

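The picture shows the black round pager in the left dock at top (188,222), which is the one meant. The turquoise look-alikes are at (152,206) and (228,206), and the square pager is in the right dock at (375,220). Next I fit the dock's pose and overlay its outline.

```bash
cat > h.py <<'E'
import numpy as np,cv2
from scipy.spatial.transform import Rotation as R
from scipy.optimize import least_squares
def cam(im,s=None):
    f=240/np.tan(np.radians(im["fov_y"]/2))
    if "origin" in im: return f,im["cx"],im["cy"],np.array(im["origin"]),R.from_euler('xyz',im["orientation"]).as_matrix()
    T=np.eye(4);T[:3,:3]=R.from_euler('xyz',s["tool_rot"]).as_matrix();T[:3,3]=s["eef_pos"]
    T=T@np.array(im["hand_eye"]);return f,im["cx"],im["cy"],T[:3,3],T[:3,:3]
def proj(c,P):
    f,cx,cy,o,Rm=c;p=(np.atleast_2d(P)-o)@Rm
    return np.c_[cx+f*p[:,0]/-p[:,2],cy-f*p[:,1]/-p[:,2]]
def ray(c,uv,z):
    f,cx,cy,o,Rm=c;d=Rm@np.array([(uv[0]-cx)/f,-(uv[1]-cy)/f,-1]);return o+d*(z-o[2])/d[2]
PT={"dock_round_key_rest":(-35,-60,38),"dock_round_gate":(0,0,22),"dock_round_lane":(-35,0,22),"round_pager_mid":(27,0,34)}
def d2w(q,P):
    P=np.atleast_2d(np.array(P,float));c,s=np.cos(q[2]),np.sin(q[2])
    return np.c_[q[0]+c*P[:,0]-s*P[:,1],q[1]+s*P[:,0]+c*P[:,1],P[:,2]]
W=[[(-75,-32,36),(63,-32,36)],[(-75,32,36),(63,32,36)],[(-75,-27,36),(63,-27,36)],[(-75,27,36),(63,27,36)],[(-75,-32,36),(-75,32,36)],
[(63,-32,58),(103,-32,58),(103,32,58),(63,32,58),(63,-32,58)],[(-75,-27,22),(0,-27,22),(0,27,22),(-75,27,22),(-75,-27,22)],
[(-46,-73,38),(-24,-73,38),(-24,-47,38),(-46,-47,38),(-46,-73,38)]]
def draw(img,c,q,k):
    a=img.copy()
    a=cv2.resize(a,None,fx=k,fy=k,interpolation=2)
    for l in W:
        p=((proj(c,d2w(q,l))+.5)*k-.5).round().astype(np.int32);cv2.polylines(a,[p],False,(0,0,255),1)
    return a
E
python3 - <<'E'
from h import *
from cell import get_image,models,ctrl
C={};I={};ob=[]
for c in("scene","top"):
    im=get_image(c);C[c]=cam(im);I[c]=im["color"]
    for n,P in PT.items():
        r=models.place_of(c,n)
        if r: 
            ob.append((c,P,r[0]["uv"],n));print(c,n,ray(C[c],r[0]["uv"],P[2]).round())
def f(q): return np.concatenate([(proj(C[c],d2w(q,P))[0]-uv) for c,P,uv,n in ob])
r=least_squares(f,[650,250,0],x_scale=[10,10,.1],loss="soft_l1");print(r.x,r.fun.reshape(-1,2).round(1).tolist())
k=8
a=draw(I["top"],C["top"],r.x,k)[180*k:280*k,160*k:240*k];cv2.imwrite("pics/o1.png",a)
a=draw(I["scene"],C["scene"],r.x,k)[150*k:220*k,235*k:325*k];cv2.imwrite("pics/o2.png",a)
E
```

```text
scene dock_round_key_rest [461. 183.  38.]
scene dock_round_gate [490. 243.  22.]
scene dock_round_lane [460. 252.  22.]
scene round_pager_mid [550. 304.  34.]
top dock_round_key_rest [464. 189.  38.]
top dock_round_gate [494. 242.  22.]
top dock_round_lane [454. 246.  22.]
top round_pager_mid [523. 245.  34.]
[4.93829582e+02 2.47661300e+02 5.36890885e-02] [[-0.5, -0.7], [0.0, -1.3], [1.2, 1.1], [4.5, 12.2], [1.2, 1.0], [-2.5, 0.2], [0.3, -2.3], [-1.9, 0.9]]
```

View pics/o1.png

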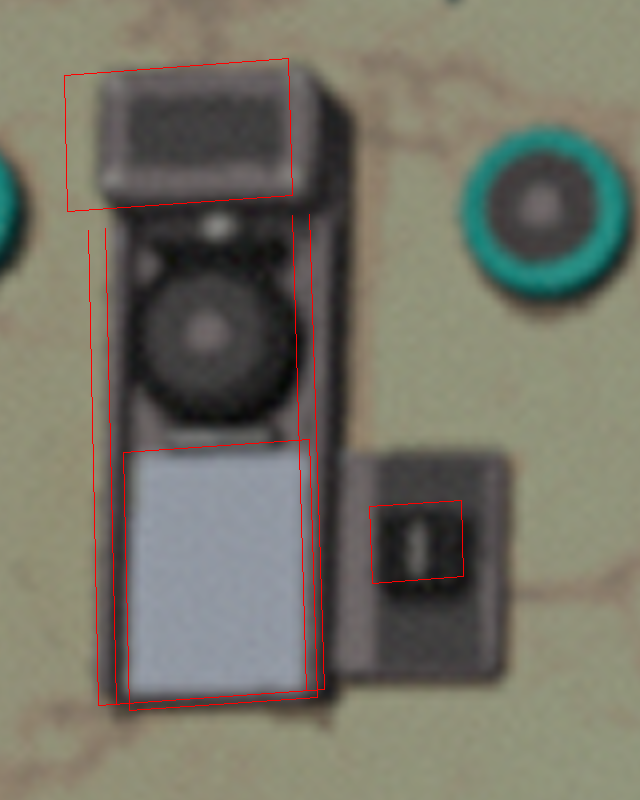

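View pics/o2.png

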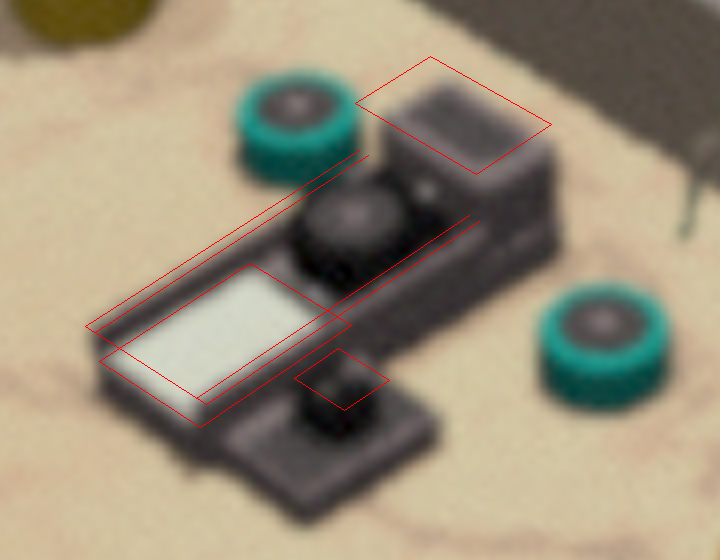

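```bash
cat > fit2.py <<'E'
from h import *
from cell import get_image
T=[((63,32,58),102,203),((63,-32,58),314,197),((103,32,58),105,72),((103,-32,58),310,66),((27,0,46),207,333),((-35,-60,38),425,548)]
S=[((63,32,58),386,120),((63,-32,58),476,182),((103,-32,58),553,138),((103,32,58),448,82),((27,0,46),352,213),((-75,32,36),93,338),((-35,-60,38),342,390)]
C={};I={}
for c in("scene","top"):
    im=get_image(c);C[c]=cam(im);I[c]=im["color"]
ob=[("top",P,(160+(x+.5)/8-.5,180+(y+.5)/8-.5)) for P,x,y in T]+[("scene",P,(235+(x+.5)/8-.5,150+(y+.5)/8-.5)) for P,x,y in S]
def f(q): return np.concatenate([(proj(C[c],d2w(q,P))[0]-uv) for c,P,uv in ob])
r=least_squares(f,[490,245,0],x_scale=[10,10,.1],loss="soft_l1");print(r.x,f(r.x).reshape(-1,2).round(1).tolist())
k=8
a=draw(I["top"],C["top"],r.x,k)[180*k:280*k,160*k:240*k];b=draw(I["scene"],C["scene"],r.x,k)[150*k:220*k,235*k:325*k]
cv2.imwrite("pics/o3.png",a);cv2.imwrite("pics/o4.png",b)
E
python3 fit2.py
```

```text
[4.93411492e+02 2.43021278e+02 1.35634291e-02] [[-1.2, 0.5], [0.4, 0.4], [-1.3, -0.2], [1.1, -0.4], [0.7, 0.5], [0.3, 0.4], [-2.1, -1.2], [1.2, 0.3], [1.4, -0.2], [-0.1, -2.2], [0.6, 0.4], [-0.4, -1.4], [-0.1, -0.4]]
```

View pics/o3.png

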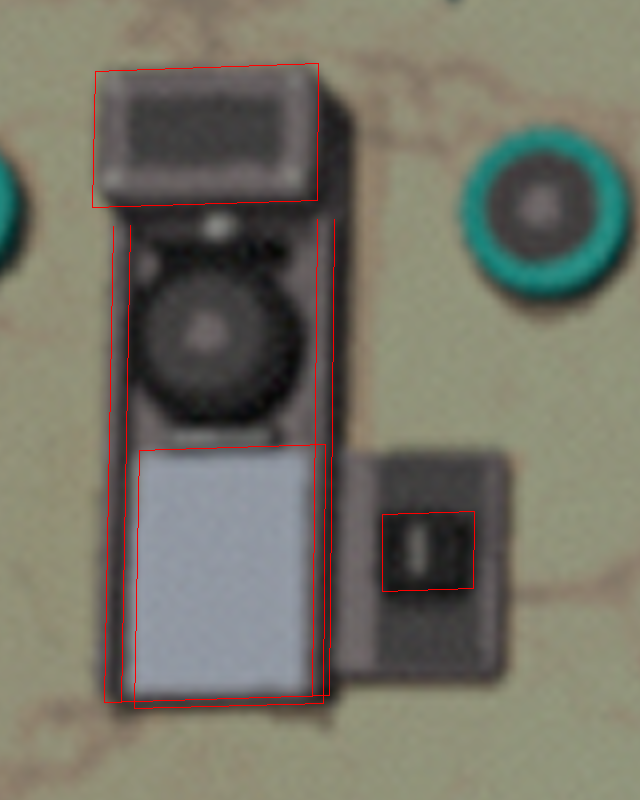

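View pics/o4.png

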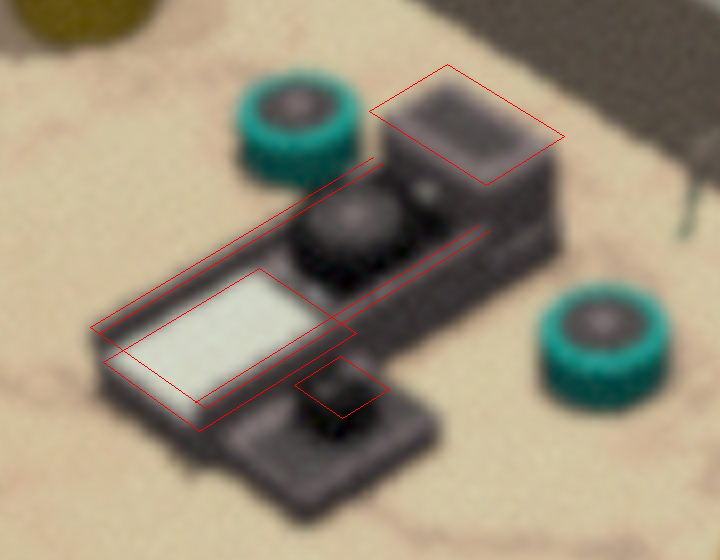

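```bash
cat >> h.py <<'E'
def delta(s,pos,yaw):
    Rm=R.from_euler('xyz',s["tool_rot"]);T=R.from_euler('xyz',[np.pi,0,yaw])
    return (Rm.inv().apply(np.array(pos)-s["eef_pos"])/1000).round(4),(Rm.inv()*T).as_rotvec().round(4)
E
python3 - <<'E'
from h import *
from cell import ctrl
print(delta(ctrl.read_state(),[440,212,200],1.571+.01))
E
```

```text
(array([-0.3441,  0.3808,  0.0313]), array([-0.   , -0.   , -0.238]))
```

{"method": "move_arm", "body": {"moves": [[[-0.03, 0.034, 0.002, 0, 0, -0.02], [-0.06, 0.068, 0.004, 0, 0, -0.04], [-0.09, 0.102, 0.007, 0, 0, -0.06], [-0.12, 0.136, 0.01, 0, 0, -0.08], [-0.15, 0.17, 0.012, 0, 0, -0.1], [-0.18, 0.2, 0.015, 0, 0, -0.12], [-0.21, 0.235, 0.018, 0, 0, -0.14], [-0.24, 0.268, 0.02, 0, 0, -0.16], [-0.27, 0.3, 0.022, 0, 0, -0.18], [-0.3, 0.335, 0.025, 0, 0, -0.2], [-0.325, 0.36, 0.028, 0, 0, -0.22], [-0.344, 0.381, 0.031, 0, 0, -0.238], [-0.344, 0.381, 0.031, 0, 0, -0.238], [-0.344, 0.381, 0.031, 0, 0, -0.238]]], "jaw": 0.53}}

```text
clock: 3.45
eef_pos: [439.9, 212.9, 200.4]
tool_rot: [-3.141, -0.001, 1.581]
force: [-0.1, -0.6, -0.6]
width: 45.1
```

```bash
python3 - <<'E'
from h import *
from cell import ctrl,get_image,models
s=ctrl.read_state();im=get_image("wrist");c=cam(im,s);print(s["clock"],s["eef_pos"],s["tool_rot"],s["width"],s["force"],im["hand_eye"],im["fov_y"],im["cx"],im["cy"])
q=[493.4,243,.0136]
for n,P in PT.items():
    for r in models.place_of("wrist",n): print(n,r["score"].__round__(2),np.round(r["uv"],1),proj(c,d2w(q,P)).round(1),ray(c,r["uv"],P[2]).round(1))
cv2.imwrite("pics/w1.png",im["color"]);cv2.imwrite("pics/w1o.png",draw(im["color"],c,q,1))
E
```

```text
3.45 [439.86791968 212.87492798 200.40224783] [-3.14140031e+00 -7.39359140e-04  1.58138439e+00] 45.10219510973489 [-0.12713959 -0.61814023 -0.61948257] [[ 9.99999622e-01 -7.65020230e-04 -4.12617047e-04  3.03000601e-01]
 [-8.51020672e-04 -9.58314777e-01 -2.85713254e-01 -7.14443648e+01]
 [-1.76840594e-04  2.85713497e-01 -9.58315066e-01 -1.42331923e+02]
 [ 0.00000000e+00  0.00000000e+00  0.00000000e+00  1.00000000e+00]] 59.36295052674751 322.8595375760103 243.44354505691336
dock_round_key_rest 0.98 [282.  245.6] [[281.7 243. ]] [461.3 182.8  38. ]
dock_round_gate 0.63 [357.8 282.3] [[358.4 278.4]] [496.8 242.6  22. ]
dock_round_gate 0.37 [ 10.2 145. ] [[358.4 278.4]] [390.3 -19.3  22. ]
dock_round_gate 0.33 [ 59.8 287.3] [[358.4 278.4]] [503.9  -1.5  22. ]
dock_round_lane 0.97 [363.4 241. ] [[359.4 237. ]] [461.6 245.8  22. ]
dock_round_lane 0.3 [358.6 282.4] [[359.4 237. ]] [496.9 243.3  22. ]
round_pager_mid 0.85 [253.6 344.3] [[358.9 315.1]] [547.7 157.6  34. ]
round_pager_mid 0.78 [359.7 318.4] [[358.9 315.1]] [523.3 244.1  34. ]
round_pager_mid 0.69 [457.7 355.1] [[358.9 315.1]] [556.  326.8  34. ]
```

View pics/w1o.png

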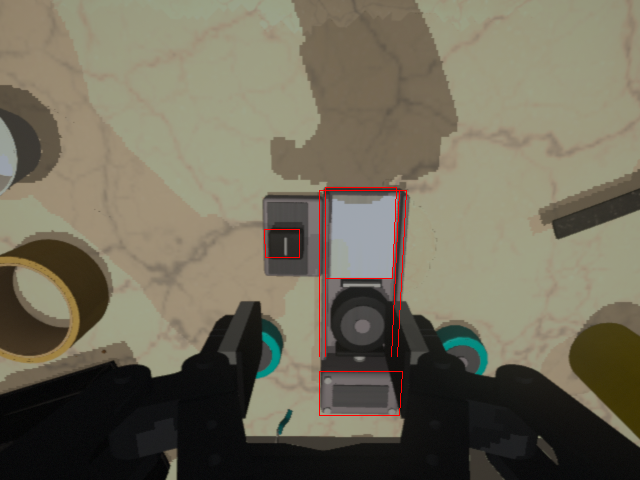

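```bash
python3 - <<'E'
import cv2
a=cv2.imread("pics/w1.png");cv2.imwrite("pics/w1c.png",cv2.resize(a[175:300,245:425],None,fx=4.4,fy=4.4,interpolation=2))
cv2.imwrite("pics/w1d.png",cv2.resize(a[270:430,200:440],None,fx=3.3,fy=3.3,interpolation=2))
E
```

```text
(no output)
```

View pics/w1c.png

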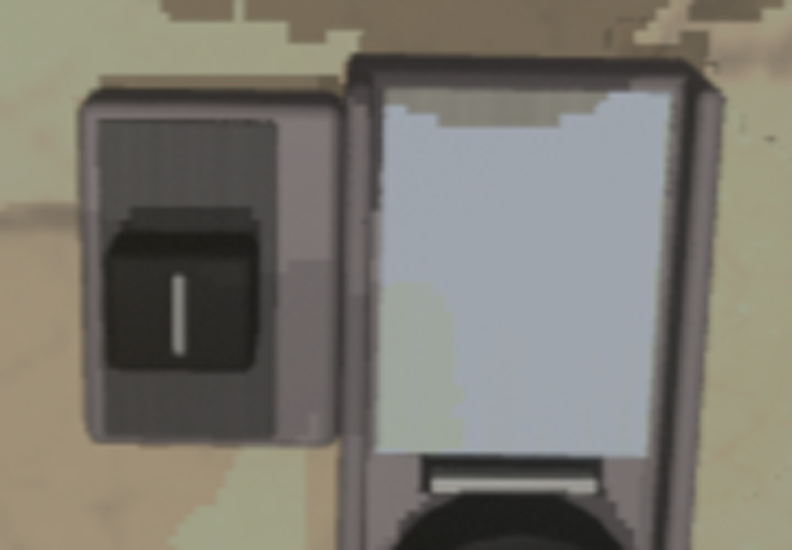

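View pics/w1d.png

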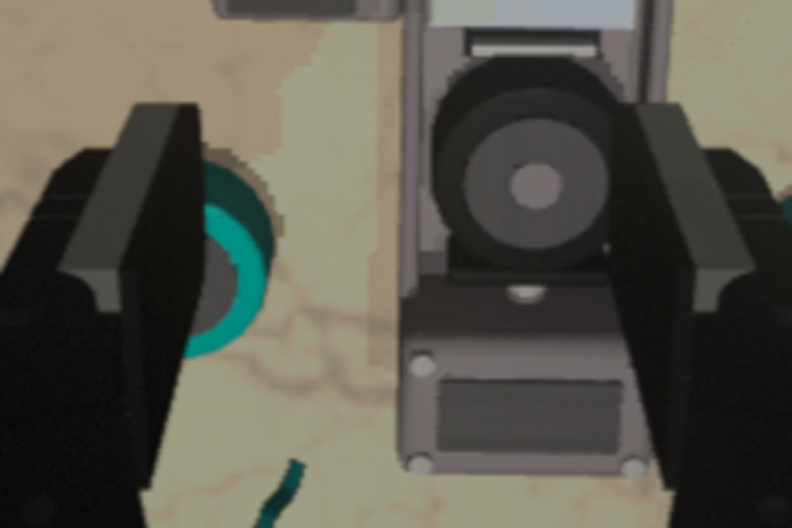

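```bash
cat > fit3.py <<'E'
from h import *
from cell import get_image,ctrl
s={'eef_pos':np.array([439.868,212.875,200.402]),'tool_rot':np.array([-3.1414,-7.39e-4,1.58138])}
im=get_image("wrist");c=cam(im,s)
A=[((-24,-73,38),107,368),((-24,-47,38),257,368),((-46,-73,38),110,256),((-46,-47,38),256,256),((0,0,28),514,487)]
B=[((27,0,46),537,187),((103,-32,58),400,471),((103,32,58),652,471)]
ob=[(P,(245+(x+.5)/4.4-.5,175+(y+.5)/4.4-.5)) for P,x,y in A]+[(P,(200+(x+.5)/3.3-.5,270+(y+.5)/3.3-.5)) for P,x,y in B]
def f(q): return np.concatenate([(proj(c,d2w(q,P))[0]-uv) for P,uv in ob])
r=least_squares(f,[493,243,0.01],x_scale=[10,10,.1],loss="soft_l1");print(r.x,f(r.x).reshape(-1,2).round(1).tolist())
img=cv2.imread("pics/w1.png");a=draw(img,c,r.x,4)[175*4:375*4,245*4:425*4];cv2.imwrite("pics/w1e.png",a[:600])
Tm=R.from_euler('xyz',s["tool_rot"]).as_matrix()
for y in(-11,11):
  for z in(0,-5,-10,-15):
    P=[s["eef_pos"]+Tm@np.array([x,y,z]) for x in(-37,-22.5,22.5,37)];print(y,z,proj(c,P).round(0).tolist())
E
python3 fit3.py
```

```text
[ 4.96448354e+02  2.45418480e+02 -7.65499928e-03] [[-0.0, 0.5], [-0.0, 1.1], [-1.2, -1.9], [0.4, -1.3], [0.4, -0.6], [-0.0, -0.7], [-1.2, 4.9], [1.9, 6.1]]
-11 0 [[220.0, 291.0], [260.0, 291.0], [383.0, 291.0], [423.0, 291.0]]
-11 -5 [[217.0, 296.0], [258.0, 296.0], [385.0, 296.0], [426.0, 296.0]]
-11 -10 [[214.0, 302.0], [256.0, 302.0], [388.0, 302.0], [430.0, 302.0]]
-11 -15 [[210.0, 308.0], [254.0, 309.0], [390.0, 309.0], [434.0, 309.0]]
11 0 [[224.0, 344.0], [263.0, 344.0], [381.0, 344.0], [419.0, 344.0]]
11 -5 [[221.0, 351.0], [261.0, 351.0], [383.0, 351.0], [422.0, 351.0]]
11 -10 [[218.0, 359.0], [259.0, 359.0], [385.0, 359.0], [425.0, 359.0]]
11 -15 [[215.0, 367.0], [257.0, 367.0], [387.0, 367.0], [429.0, 367.0]]
```

View pics/w1e.png

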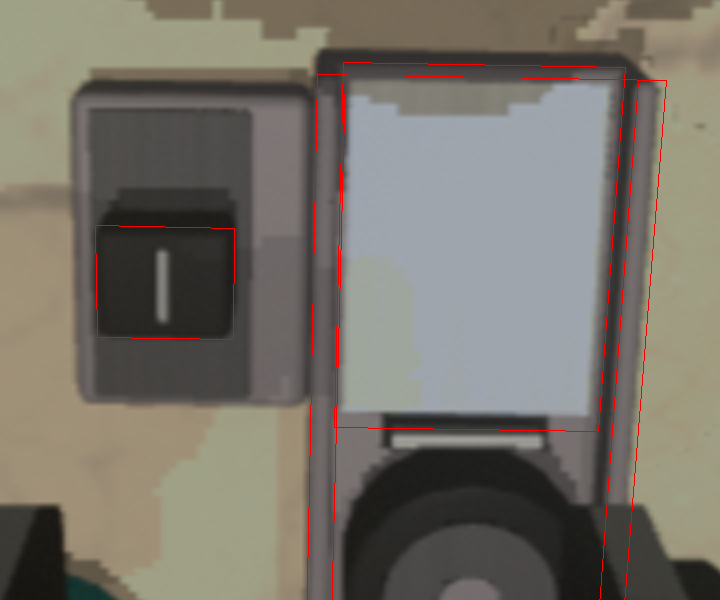

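```bash
python3 - <<'E'
import cv2,numpy as np
a=cv2.imread("pics/w1.png");a=np.hstack([a[290:370,200:290],a[290:370,370:460]])
a=np.clip(a.astype(float)*2.2,0,255).astype('uint8')
cv2.imwrite("pics/w1f.png",cv2.resize(a,None,fx=4.4,fy=4.4,interpolation=0))
E
```

```text
(no output)
```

View pics/w1f.png

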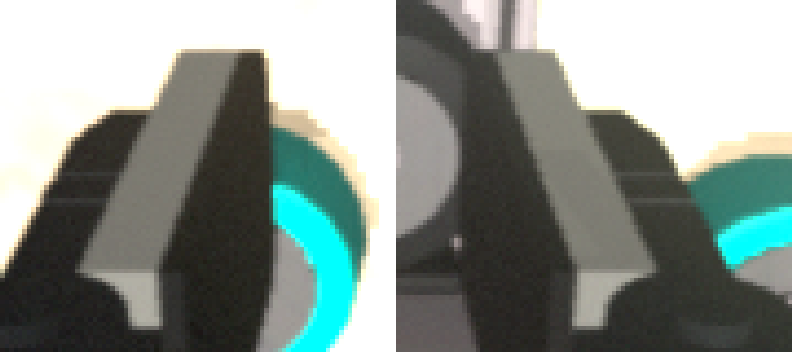

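```bash
python3 - <<'E'
from h import *
from cell import ctrl
print(delta(ctrl.read_state(),[461,214.5,60],1.571))
E
```

```text
(array([0.0014, 0.0212, 0.1404]), array([-0.    , -0.0002,  0.0114]))
```

{"method": "move_arm", "body": {"moves": [[[0.0005, 0.01, 0.02, 0, 0, 0.005], [0.001, 0.021, 0.05, 0, 0, 0.01], [0.0014, 0.021, 0.08, 0, 0, 0.01], [0.0014, 0.021, 0.11, 0, 0, 0.01], [0.0014, 0.021, 0.13, 0, 0, 0.01], [0.0014, 0.021, 0.14, 0, 0, 0.01], [0.0014, 0.021, 0.14, 0, 0, 0.01]]], "jaw": 0.65}}

```text
clock: 4.62
eef_pos: [460.9, 213.8, 60.0]
tool_rot: [-3.141, 0.0, 1.571]
force: [-0.6, -1.2, 0.3]
width: 55.6
```

```bash
python3 - <<'E'
from h import *
from cell import ctrl,get_image,models
s=ctrl.read_state();im=get_image("wrist");c=cam(im,s);print(s["clock"],s["eef_pos"],s["tool_rot"],s["width"],s["force"])
q=[496.4,244.7,0]
print(proj(c,d2w(q,list(PT.values()))).round(1).tolist())
a=draw(im["color"],c,q,1)
a=np.clip(a.astype(float)*1.8,0,255).astype('uint8')
cv2.imwrite("pics/w2.png",a)
cv2.imwrite("pics/w2raw.png",im["color"])
for n in ("scene","top"):
    i=get_image(n)["color"];cv2.imwrite(f"pics/{n}2.png",i)
i=cv2.imread("pics/scene2.png");cv2.imwrite("pics/scene2c.png",cv2.resize(i[120:240,220:340],None,fx=5,fy=5,interpolation=2))
E
```

```text
4.625 [460.9430792  213.81307909  60.0079598 ] [-3.14081646e+00  3.32681977e-04  1.57140083e+00] 55.58786906771973 [-0.55377932 -1.18461478  0.27016   ]
[[253.1, 295.3], [385.9, 349.1], [389.2, 281.4], [387.0, 412.9]]
```

View pics/w2.png

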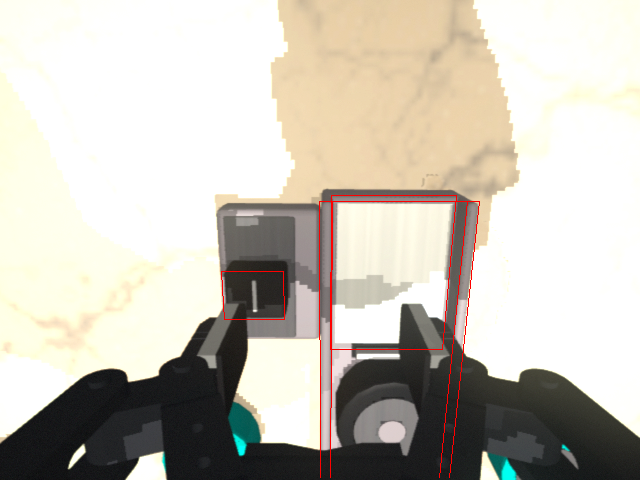

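View pics/scene2c.png

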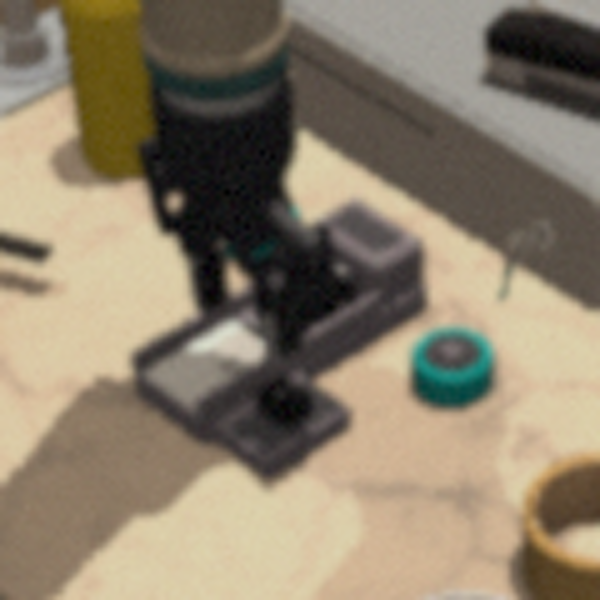

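{"method": "move_arm", "body": {"moves": [[[0.001, 0, 0.008, 0, 0, 0], [0.001, 0, 0.016, 0, 0, 0], [0.001, 0, 0.02, 0, 0, 0], [0.001, 0, 0.02, 0, 0, 0]]]}}

```text
clock: 5.28
eef_pos: [460.9, 214.5, 39.8]
tool_rot: [-3.141, 0.0, 1.571]
force: [-0.6, -0.8, -0.2]
width: 55.5
```

```bash
python3 - <<'E'
from h import *
from cell import ctrl,get_image,models
s=ctrl.read_state();im=get_image("wrist");c=cam(im,s);print(s["clock"],s["eef_pos"],s["width"],s["force"])
q=[496.4,245,0]
a=draw(im["color"],c,q,1)
a=np.clip(a.astype(float)*1.8,0,255).astype('uint8')
cv2.imwrite("pics/w3.png",a)
E
```

```text
5.275 [460.92755739 214.516317    39.8264181 ] 55.46790903750008 [-0.64242576 -0.83536161 -0.16990398]
```

View pics/w3.png

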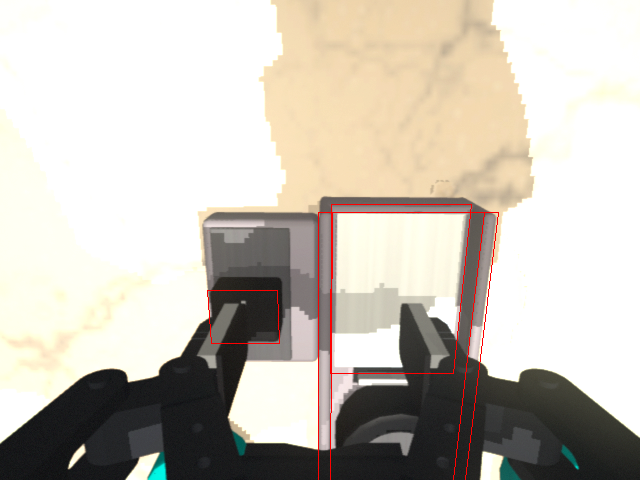

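{"method": "move_arm", "body": {"moves": [[[0, 0, 0.003, 0, 0, 0], [0, 0, 0.006, 0, 0, 0], [0, 0, 0.008, 0, 0, 0], [0, 0, 0.008, 0, 0, 0]]]}}

```text
clock: 5.82
eef_pos: [461.3, 214.7, 32.3]
tool_rot: [3.142, -0.0, 1.571]
force: [0.1, -1.2, 1.0]
width: 55.9
```

{"method": "move_arm", "body": {"moves": [[[0, 0, 0.002, 0, 0, 0], [0, 0, 0.003, 0, 0, 0], [0, 0, 0.003, 0, 0, 0]]]}}

```text
clock: 6.2
eef_pos: [459.9, 214.5, 29.0]
tool_rot: [-3.139, 0.001, 1.572]
force: [-1.7, 0.2, 2.1]
width: 55.3
```

{"method": "move_arm", "body": {"moves": [[[0, 0, 0.001, 0, 0, 0], [0, 0, 0.002, 0, 0, 0], [0, 0, 0.002, 0, 0, 0]]]}}

```text
clock: 6.58
eef_pos: [460.1, 214.5, 27.1]
tool_rot: [-3.139, 0.001, 1.571]
force: [-4.3, 0.3, 3.3]
width: 55.9
```

```bash
python3 - <<'E'
from h import *
from cell import ctrl,get_image,models
s=ctrl.read_state();im=get_image("wrist");c=cam(im,s);print(s["clock"],s["eef_pos"],s["width"],s["force"],s["torque"])
a=np.clip(im["color"].astype(float)*1.8,0,255).astype('uint8')
cv2.imwrite("pics/w4.png",a)
i=get_image("scene")["color"];cv2.imwrite("pics/scene4c.png",cv2.resize(i[120:240,220:340],None,fx=5,fy=5,interpolation=2))
print(ctrl.read_state()["force"])
E
```

```text
6.575 [460.06828429 214.4613487   27.08551294] 55.940563900788916 [-4.25963255  0.25399762  3.29662116] [-0.16281575  1.02064888  0.08567289]
[-4.9433158  -0.16535392  4.32985435]
```

View pics/w4.png

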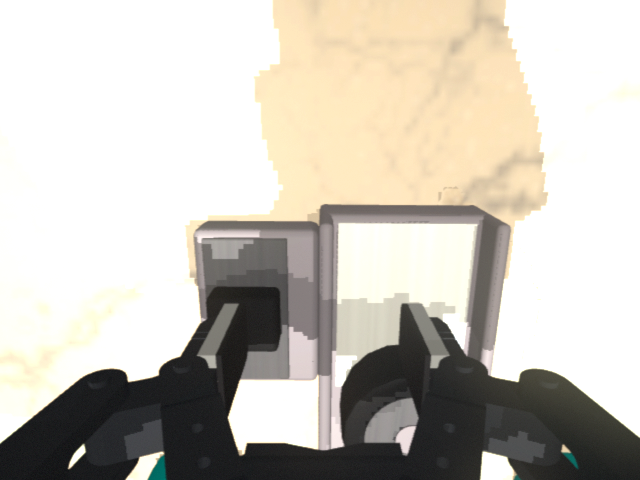

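View pics/scene4c.png

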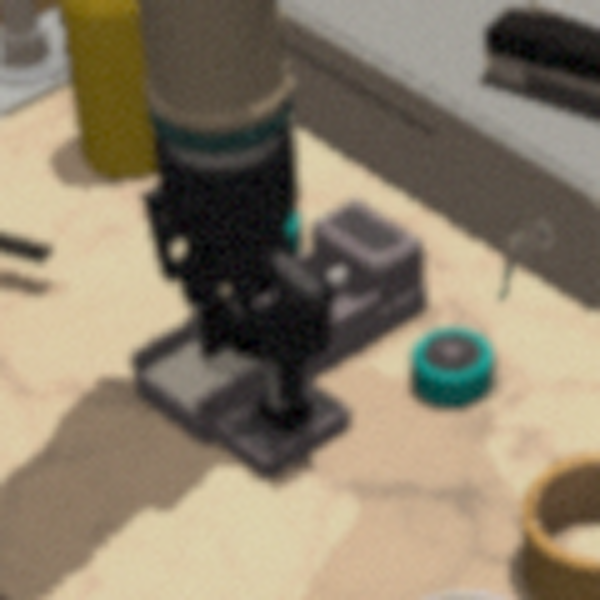

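{"method": "move_arm", "body": {"moves": [[[0, 0, 0.001, 0, 0, 0], [0, 0, 0.002, 0, 0, 0], [0, 0, 0.0025, 0, 0, 0], [0, 0, 0.0025, 0, 0, 0], [0, 0, 0.0025, 0, 0, 0]]]}}

```text
clock: 7.3
eef_pos: [460.1, 214.5, 25.0]
tool_rot: [-3.14, 0.001, 1.571]
force: [-6.4, 0.5, 7.4]
width: 55.3
```

```bash
python3 - <<'E'
from h import *
from cell import ctrl,get_image,models
s=ctrl.read_state();im=get_image("wrist");c=cam(im,s);print(s["clock"],s["eef_pos"],s["width"],s["force"],s["torque"])
for r in models.place_of("wrist","round_pager_mid"): print(r["score"],r["uv"],ray(c,r["uv"],34))
a=np.clip(im["color"].astype(float)*2,0,255).astype('uint8')
cv2.imwrite("pics/w5.png",a[200:480,180:520])
i=get_image("top")["color"];cv2.imwrite("pics/top5c.png",cv2.resize(i[170:290,140:260],None,fx=5,fy=5,interpolation=2))
for _ in range(4):
    get_image("top");print(ctrl.read_state()["force"].round(1))
E
```

```text
7.3 [460.09105801 214.50941405  24.95949944] 55.30253501966965 [-6.38269038  0.46912582  7.4120967 ] [-0.15614619  1.23922317  0.10980959]
0.6 [406.0, 420.9] [498.24850012 246.35316332  34.        ]
[-5.7 -0.7  7.4]
[-6.  -0.5  7.7]
[-6.1 -1.1  6.6]
[-5.2 -0.2  7.1]
```

View pics/w5.png

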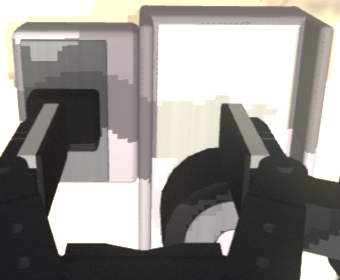

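View pics/top5c.png

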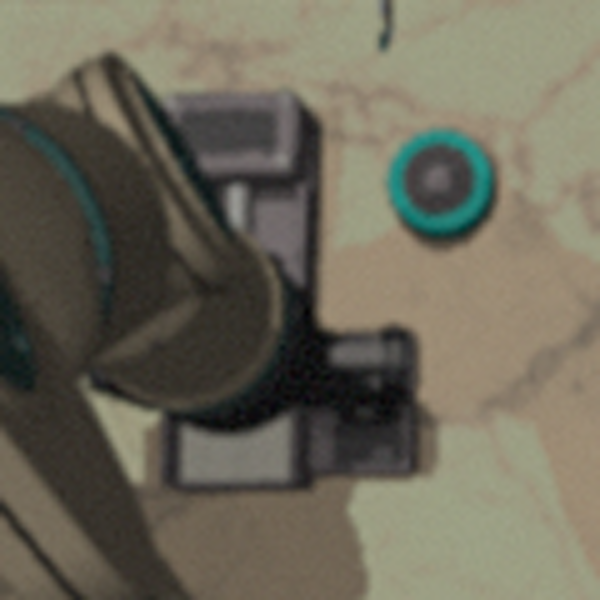

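```bash
python3 - <<'E'
from cell import job
print(job.finish_job())
E
```

```text
the job is handed in; nothing more can be done
None
```

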